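# Load the check disc into a bench counter's sample slide

### The arm

A 6-joint arm with a two-finger parallel gripper is mounted at the origin on a cart in front of the work surface, level with it; the furniture and walls round the work are solid. World frame = base frame: x ahead of the robot, y to its left, z up, the work surface at z = 0. Lengths are in mm, angles in rad, forces in N, time in s.
With the tool pointing down it reaches from about 400 to 925 mm from the base axis. Payload 12.5 kg.
Tool frame: the origin (TCP) lies on the front face of the gripper's body, between the roots of the fingers; the fingertips stand 78 mm ahead of it and the grasp point (between the pads) lies 59 mm ahead of it (env.nose_length is the distance from the TCP to the fingertips, in mm); z points along the fingers, y is the line along which they close (so a half turn about z gives the same grasp; the last joint's range is limited). The gripper opens to 95 mm and grips with 3 to 60 N. Pads are 20 mm wide; open, the fingers measure 119 mm over their backs; the gripper's body (75 mm by 180 mm) begins 59 mm behind the grasp point.
Start: joints at [-1.27, 0.491, 1.559, -0, 1.092, -0.106], TCP at [247.317, -573.997, 292.261] pointing down, gripper open.
Joint ranges: [-3.1, 3.1], [-0.84, 2.19], [0.05, 2.79], [-1.13, 4.28], [0.06, 2.93], [-2.69, 2.69]. Speed limits (rad/s): [2.22, 2.22, 2.79, 3.14, 3.14, 3.14].

### API

Orientations are given as [roll, pitch, yaw] about the fixed x, y, z axes, in that order (R = Rz(yaw) Ry(pitch) Rx(roll)).
In Python, from cell import env gives the robot as it stands.
- The arm moves only by the tool jog_arm, never from a script. Its argument "motion" is a list of rows, each a list of 7 numbers: the turn, a rotation vector about the tool's x, y, z in degrees, then the shift along the tool's x, y, z in mm, then the finger opening in mm, from 0 to 95.1. In form: [[wx, wy, wz, x, y, z, hand], ...]. A call has 1 to 10 rows; each row shifts and turns the commanded pose from where the row before left it, along the tool's axes as they then stand; what a row does not reach is not made up. A row lasts 1/8 s, in which the tool goes at most 62.5 mm and 10.7 degrees, less where a joint would pass 70% of its speed; a pose out of reach is approached as far as the arm can. A call is refused whole if a number of a shift passes 62.5 or a number of a turn 10.7, either way. A call with a gripper value outside its range is refused whole. The fingers move at their own pace and stop on an object; the grip force is fixed at half the most. Time passes only in rows, so rows that do not move let the fingers close. It gives the time, the measured TCP pose, the force, the opening and the grip force at its end, in the units of the state.
- env.state(): the state, without advancing time (a new reading comes with each control period).
- env.read_camera(name): name is "scene" or "top"; returns a dict with "color" (480x640x3 uint8, red, green, blue), "z_map" (480x640 float32, mm along the optical axis (not along the pixel's ray), 0 where there is no reading), "camera_matrix" (3x3 intrinsics, pixels), "world_to_cam" (4x4, takes a point from world to camera coordinates). Camera axes: x right, y up, looking along -z (the intrinsics and any distortion apply to the point x, -y, -z); pixel columns grow to the right and rows downward; lengths in mm; the calibration is good to about 2 mm. A picture is of the moment at which its call begins.
- env.job_done(): hands the job in; it is judged then, once.
Trained networks look in the newest picture that a camera, given by its name, has taken for a name from the list of things; names that differ only in an ending like _2 or _b are one class to them, and where a whole thing is asked for, a point or a joint stands for the part that bears it (a point fixed in the world has none). Each returns a list of dicts, best first, with "score" (0 to 1); they miss things now and then, are a little off and sometimes report something else, mostly with a low value. They report only what shows in the picture. A call takes as long as a camera call.
- env.recognise(camera, thing): "location" ([column, row] in pixels, amid what is visible of it).
The state is a dict: "t": time; "joints": joint angles; "qvel": joint speeds; "tau": joint torques, N m; "eef_pos": TCP position; "tcp_rot": TCP orientation; "ft_force": force on the tool from outside, world axes, zero at the start; "moment": the same for the moment, N m; "opening": opening from 0.0 (shut) to 1.0 (fully open); "grip_force": force on a finger pad.
Only numpy, scipy, OpenCV 4.12 (cv2) and the standard library are available. Lean on these libraries where they do the work, as an engineer would, in place of code of your own. Each camera call takes 0.05 s, during which the arm holds its last target. There are 200 camera calls.

### The job

Load the middle-sized disc into the bench counter: lay it gently on the open sample slide, flat on the floor in front of the round pocket, and slide it lightly along between the rails until it drops into the pocket. Leave the slide where it stands until the disc is seated, and never shove the slide along by the disc; then push the slide fully home by its front plate and let go. Leave the other two discs where they lie.

Things in the scene. Friction and masses are not known exactly. Their poses are not given: they have to be found in the camera images.
- counter: Fixed bench sample counter: white housing 200 mm deep, 160 wide, 96 high, with a dark round shield tower (to z = 234 mm, axis at x = +45). An aluminium sample slide comes out of its front along y = 0. Origin on the table straight under the home point; +x points into the housing, z up. The slide is stiff: about 16 N moves it, it stays where left, with a hard stop when home.
- mouth (a point): Middle of the slot in the housing's front face, 60 mm in front of the home point, at the height of the slide's floor (45 mm over the table). The slot leaves 7 mm above the floor: only a disc lying in the pocket passes. The pocket (round, 43 mm wide, 6 mm deep) is somewhere 45 to 85 mm in front of this point: the slide's position is NOT measured, see it or find it by feel.
- landing (a point): Fixed point on the slide's line at floor height (45 mm), 175 mm in front of the home point. Wherever the slide stands, the floor is here and the pocket's centre 30 to 70 mm further in (+x of the counter). Floor 70 mm wide; on it two rails 3 mm high leave a 44 mm wide channel, from 90 mm in front of the pocket's centre to the slide's inner end.
- front_home (a point): Where the middle of the slide's front plate (outer face) stands once the slide is home: counter frame x = -106, z = 28 mm. The plate, 78 mm wide, from 11 to 45 mm over the table, closes the floor's front end 106 mm in front of the pocket's centre, so it now stands 105 to 145 mm nearer the robot. A lip 50 mm wide at its foot (z 12 to 18 mm) stands out 2 mm more.
- disc: The disc to load: middle one of three alike aluminium discs with a dark inlay, 40 mm across, 10 thick, 35 to 60 g. Origin: centre of its underside. Lies flat on a black mat. Less than 1 N slides it along the floor; in the pocket it stands 4 mm proud of the floor and a push meets the pocket's wall. It spoils if pressed on the counter with over 25 N, or shoved in the pocket with over 15 N.
- home (a point): Point on the counter where the centre of the disc's underside is when the disc lies in the pocket and the slide is fully home: counter frame x = 0, y = 0, z = 39 mm.
- small_disc: The smallest disc, 28 mm across, 10 mm thick, on the mat; not to be moved. Origin at the centre of its underside.
- large_disc: The largest disc, 54 mm across, 10 mm thick, on the mat; not to be moved. Origin at the centre of its underside.
- mat: Black rubber bench mat, fixed, 120 mm along its x, 240 mm along its y, 3 mm thick, with the three discs in a row along its y, about 80 mm apart. Origin at the centre of its underside.

How it is judged (in metres and radians):
On the way, in this order (a step that is already met when the one before it is completed fails the run):
1. the disc lies flat on the slide's floor between the rails, in front of the pocket (z of disc in the frame of counter between 0.0435 and 0.0475 m and y of disc in the frame of counter between -0.006 and 0.006 m and x of disc in the frame of counter between -0.23 and -0.1 m and angle between disc's own z axis and vertical below 0.06 rad), for 0.2 s.
2. the disc has dropped into the pocket while the slide still stands out (z of disc in the frame of counter between 0.037 and 0.0408 m and y of disc in the frame of counter between -0.004 and 0.004 m and x of disc in the frame of counter between -0.15 and -0.095 m and angle between disc's own z axis and vertical below 0.06 rad), for 0.2 s.
At the end, for the whole second after the job is handed in: The slide is home with the disc flat in its pocket: the disc's centre within 5 mm (level) of the home point and within 2 mm of its height, tilted less than 0.06 rad, at rest (horizontal distance between disc and home below 0.005 m and z of disc in the frame of counter between 0.037 and 0.0408 m and angle between disc's own z axis and vertical below 0.06 rad and linear speed of disc below 0.01 m/s); the robot touches nothing.
It fails at once if the disc is pressed against the counter or its slide with more than 25 N (contact force between disc and counter above 25 N).
It fails at once if the disc, down in the pocket, is shoved against it with more than 15 N (contact force between disc and counter above 15 N and z of disc in the frame of counter below 0.0425 m).
It fails at once if the robot pushes on the counter or its slide with more than 15 N before the disc is down in the pocket (contact force between the arm and counter above 15 N and z of disc in the frame of counter above 0.0425 m).
It fails at once if one of the other two discs is moved more than 15 mm (distance of any of small_disc, large_disc from where it was at the start of the episode above 0.015 m).
It also fails if it takes over 72 s, if anything falls off the work surface, if the arm or the gripper's body presses on something with over 40 N, if the wrist force passes 120 N, or if a joint passes its speed limit or range.

## Working session

There is one attempt and no reset: what is moved stays moved. The work goes in short steps, Python scripts to look and compute and a tool call to move; the robot and the scene stay as the last step left them, time stands still between calls to the robot, and variables do not carry over. Pictures are saved under pics/ and viewed, at most 10 in all, crops included, and the job is handed in when it is done.

Besides the shell and the picture viewer there is one more tool, called after "Emit:" as name([rows], argument=value, ...), one row to a line, values as JSON. jog_arm: Moves the arm, as the interface text tells. Its arguments: {"type":"object","properties":{"motion":{"type":"array"}},"required":["motion"]}

```bash
mkdir -p pics; cat > h.py <<'E'
import numpy as np, cv2
from cell import env
def cloud(c):
    K=c["camera_matrix"];Z=c["z_map"];v,u=np.mgrid[:480,:640]
    x=(u-K[0,2])/K[0,0]*Z;y=(v-K[1,2])/K[1,1]*Z
    P=np.stack([x,-y,-Z,np.ones_like(Z)],-1)
    W=P@np.linalg.inv(c["world_to_cam"]).T
    W=W[...,:3];W[Z==0]=np.nan
    return W
def save(c,n): cv2.imwrite(f"pics/{n}.png",c["color"][...,::-1])
E
python3 - <<'E'
from h import *
for n in ("scene","top"):
    c=env.read_camera(n);save(c,n+"0");W=cloud(c);np.savez(n+"0.npz",W=W,color=c["color"],K=c["camera_matrix"],T=c["world_to_cam"])
    for t in ("counter","disc","small_disc","large_disc","mat","front_home"):
        for r in env.recognise(n,t)[:3]:
            u,v=map(int,np.round(r["location"]));print(n,t,round(r["score"],2),u,v,W[v,u].round(1))
s=env.state();print(s["t"],s["eef_pos"],s["tcp_rot"])
E
```

```text
scene counter 0.82 232 263 [684.1  49.5  97.9]
scene disc 0.54 401 233 [ 450.1 -292.2   13. ]
scene disc 0.26 229 258 [701.4  39.   93.5]
scene disc 0.18 402 211 [ 483.1 -367.2   10. ]
scene small_disc 0.4 380 252 [ 464.1 -208.5   15.2]
scene large_disc 0.71 404 212 [ 475.1 -360.7   15.7]
scene mat 0.93 390 240 [ 464.8 -263.7    6. ]
scene front_home 0.77 230 264 [685.8  54.1  98.2]
top counter 0.77 233 173 [695.5  23.   97. ]
top disc 0.55 404 314 [ 455.4 -296.5   14.9]
top small_disc 0.68 355 310 [ 461.3 -204.9    8.9]
top large_disc 0.58 443 304 [ 475.4 -369.6   18.3]
top large_disc 0.32 356 308 [ 464.7 -205.9   17.3]
top mat 0.93 391 313 [ 457.2 -274.     3. ]
top front_home 0.83 235 169 [703.5  20.   95.3]
0.7 [ 247.32107699 -574.00538135  292.29458868] [3.14144306e+00 3.96518685e-05 4.06845912e-01]
```

View pics/top0.png

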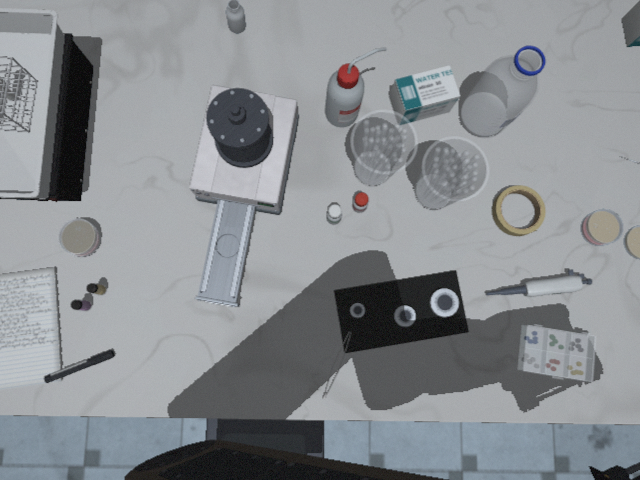

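View pics/scene0.png

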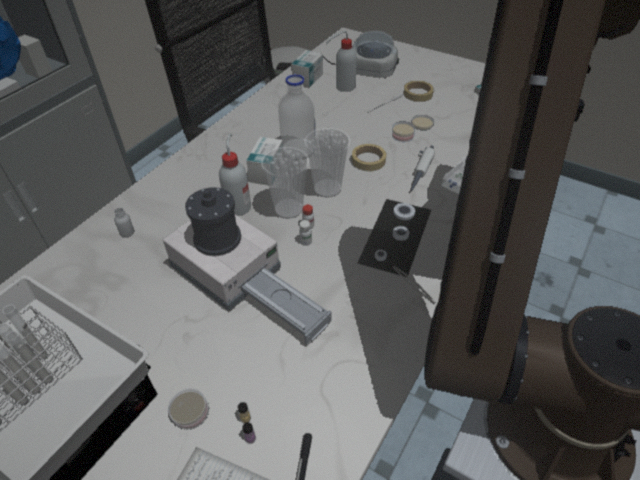

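The top view shows the housing at (245,150), with the slide running down to its front plate at about (218,300) and the pocket ring at about (227,245). The discs are at (357,310), (404,316) and (444,303), and the middle one is the target. The scene view agrees with this. Next I'll fit precise positions.

```bash
cat >> h.py <<'E'
def ray(K,T,u,v,z):
    Ti=np.linalg.inv(T);d=Ti[:3,:3]@np.array([(u-K[0,2])/K[0,0],-(v-K[1,2])/K[1,1],-1]);o=Ti[:3,3]
    return o+d*(z-o[2])/d[2]
E
python3 - <<'E'
from h import *
for n in ("top","scene"):
    d=np.load(n+"0.npz");W,C,K,T=d["W"],d["color"],d["K"],d["T"]
    print(n,"cam",np.linalg.inv(T)[:3,3].round(0))
    X,Y,Z=W[...,0],W[...,1],W[...,2]
    reg=(X>400)&(X<900)&(Y>-60)&(Y<170)
    def rect(m,l):
        m=cv2.morphologyEx(m.astype(np.uint8),cv2.MORPH_OPEN,np.ones((3,3)))
        k,lab,st,_=cv2.connectedComponentsWithStats(m);i=1+np.argmax(st[1:,4]);p=W[lab==i]
        r=cv2.minAreaRect(p[:,:2].astype(np.float32));print(l,len(p),np.round(r[0],1),np.round(r[1],1),round(r[2],2),"z",np.median(p[:,2]).round(1));return p
    rect(reg&(abs(Z-96)<9),"housing")
    p=rect(reg&(abs(Z-45)<11),"slide")
    t=reg&(abs(Z-225)<10);ps=W[t]
    if len(ps): print("tower",len(ps),np.round(cv2.minEnclosingCircle(ps[:,:2].astype(np.float32)),1) if 0 else cv2.minEnclosingCircle(ps[:,:2].astype(np.float32)))
    g=cv2.cvtColor(C,cv2.COLOR_RGB2GRAY)
    # discs: bright on black mat
    if n=="top":
        for (u,v) in ((357,310),(404,316),(444,303)):
            w=g[v-22:v+23,u-22:u+23];b=(w>75).astype(np.uint8);k,lab,st,_=cv2.connectedComponentsWithStats(b)
            yy,xx=np.nonzero(b*(np.hypot(*(np.mgrid[-22:23,-22:23]))<17))
            c,r=cv2.minEnclosingCircle(np.stack([xx,yy],1).astype(np.float32))
            print("disc px",c[0]+u-22,c[1]+v-22,r,"world",ray(K,T,c[0]+u-22,c[1]+v-22,13).round(1),"mm r",r*np.linalg.norm(ray(K,T,u+1,v,13)-ray(K,T,u,v,13)))
        cr=C[190:350,180:480,::-1];a=cv2.resize(C[190:310,180:270,::-1],None,fx=5,fy=5,interpolation=2);b=cv2.resize(C[270:350,330:390+80,::-1],None,fx=2.5,fy=2.5,interpolation=2)
        o=np.zeros((600,800,3),np.uint8);o[:,:450]=a;o[:200,450:800]=b;cv2.imwrite("pics/crop.png",o)
E
```

```text
top cam [ 428. -104. 1004.]
housing 4593 [752.7   8.1] [160.2 202.2] 81.4 z 96.2
slide 3998 [561.3  37.1] [ 77.5 189.7] 81.51 z 45.5
tower 240 ((757.8091430664062, 7.302044868469238), 14.512035369873047)
disc px 356.98031425476074 309.96456718444824 7.251605033874512 world [ 461.3 -208.2   13. ] mm r 13.638366898343763
disc px 405.0 315.4285717010498 10.618720054626465 world [ 452.9 -298.7   13. ] mm r 20.04949664882205
disc px 444.0 302.5 14.840922355651855 world [ 478.5 -373.    13. ] mm r 28.269460628948845
scene cam [144. 549. 903.]
housing 3092 [751.5  11. ] [160.9 203.6] 81.17 z 96.0
slide 3205 [658.4  24.7] [162.  387.6] 81.63 z 45.2
tower 140 ((755.3995361328125, 10.061813354492188), 15.065103530883789)
```

View pics/crop.png

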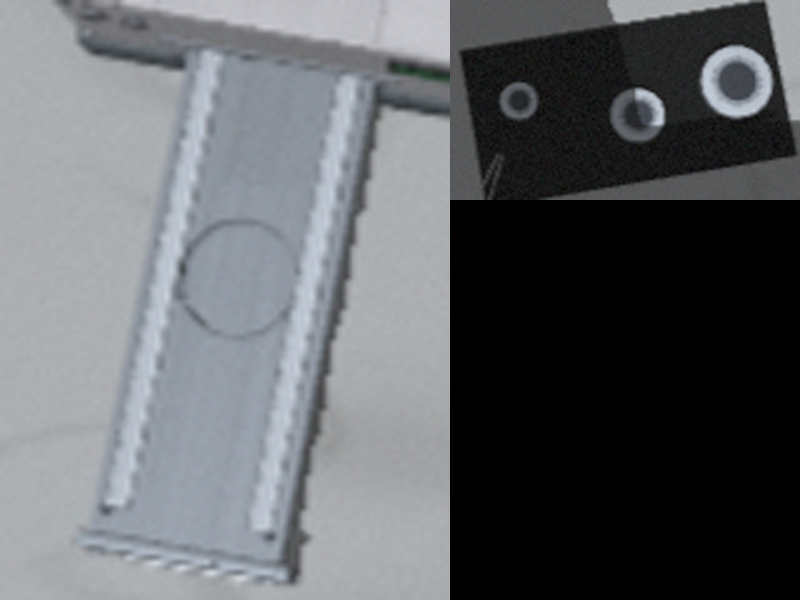

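The crop puts the pocket centre at about pixel (228,245.6) and the plate's outer edge at about (218,302). The housing and slide fits agree: yaw is −8.55° and the counter origin is about (713,14). The disc radii come out at 13.6, 20.0 and 28.3 mm, which matches 14, 20 and 27. The target disc is at (453,−299). I'll start by turning to yaw −8.55° and moving above it.

Emit:
jog_arm([
  [0,0,10.62,0,0,0,58],
  [0,0,10.62,0,0,0,58],
  [0,0,10.62,0,0,0,58],
  [0,0,0,23.2,-43.3,13,58],
  [0,0,0,23.2,-43.3,13,58],
  [0,0,0,23.2,-43.3,13,58],
  [0,0,0,23.2,-43.3,13,58],
  [0,0,0,23.2,-43.3,13,58],
  [0,0,0,23.2,-43.3,13,58],
  [0,0,0,23.2,-43.3,13,58],
])

```text
t: 1.95
eef_pos: [453.9, -297.2, 201.0]
tcp_rot: [3.141, -0.001, -0.149]
ft_force: [0.6, -0.6, 0.8]
opening: 0.612
grip_force: 0.0
```

```bash
cat >> h.py <<'E'
def delta(p,yaw):
    s=env.state();y=s["tcp_rot"][2];d=np.array(p)-s["eef_pos"];c,n=np.cos(y),np.sin(y)
    print("t",round(s["t"],2),"pos",s["eef_pos"].round(2),"rpy deg",np.degrees(s["tcp_rot"]).round(2),"F",np.round(s["ft_force"],1),"open",s["opening"])
    print("turn z",round(y*57.2958-yaw,2),"tool shift",np.round([c*d[0]+n*d[1],n*d[0]-c*d[1],-d[2]],2))
E
python3 -c "
from h import *
delta([452.9,-298.7,83],-8.55)"
```

```text
t 1.95 pos [ 453.87 -297.16  201.03] rpy deg [ 1.7998e+02 -3.0000e-02 -8.5600e+00] F [ 0.6 -0.6  0.8] open 0.6123513776654386
turn z -0.01 tool shift [ -0.73   1.67 118.03]
```

Emit:
jog_arm([
  [0,0,0,0,0,30,58],
  [0,0,0,0,0,30,58],
  [0,0,0,0,0,30,58],
  [0,0,0,0,0,17,58],
  [0,0,0,0,0,9.5,58],
  [0,0,0,0,0,0,36],
  [0,0,0,0,0,0,36],
  [0,0,0,0,0,0,36],
  [0,0,0,0,0,0,36],
  [0,0,0,0,0,0,36],
])

```text
t: 3.2
eef_pos: [453.2, -298.7, 85.5]
tcp_rot: [3.141, -0.001, -0.149]
ft_force: [-0.9, 0.9, 6.8]
opening: 0.407
grip_force: 30.0
```

```bash
python3 -c "
from h import *
delta([452.9,-298.7,83],-8.55)"
```

```text
t 3.2 pos [ 453.23 -298.66   85.47] rpy deg [ 1.7995e+02 -7.0000e-02 -8.5500e+00] F [-0.9  0.9  6.8] open 0.40718301692549025
turn z -0.0 tool shift [-0.32  0.09  2.47]
```

Emit:
jog_arm([
  [0,0,0,0,0,0,58],
  [0,0,0,0,0,0,58],
  [0,0,0,0,0,0,58],
])

```text
t: 3.58
eef_pos: [453.0, -298.4, 84.7]
tcp_rot: [-3.142, 0.0, -0.149]
ft_force: [0.3, 0.7, 0.9]
opening: 0.601
grip_force: 0.0
```

```bash
python3 -c "
from h import *
delta([452.9,-298.7,83],81.45)"
```

```text
t 3.58 pos [ 452.95 -298.42   84.68] rpy deg [-1.80e+02  1.00e-02 -8.55e+00] F [0.3 0.7 0.9] open 0.6007221385108528
turn z -90.0 tool shift [-0.01  0.29  1.68]
```

Emit:
jog_arm([
  [0,0,-10,0,0,-1.5,58],
  [0,0,-10,0,0,0,58],
  [0,0,-10,0,0,0,58],
  [0,0,-10,0,0,0,58],
  [0,0,-10,0,0,0,58],
  [0,0,-10,0,0,0,58],
  [0,0,-10,0,0,0,58],
  [0,0,-10,0,0,0,58],
  [0,0,-10,0,0,0,58],
])

```text
t: 4.7
eef_pos: [453.0, -298.4, 86.1]
tcp_rot: [-3.141, -0.0, 1.427]
ft_force: [-0.5, 0.3, -0.0]
opening: 0.607
grip_force: 0.0
```

Emit:
jog_arm([
  [0,0,0,0,0,0,36],
  [0,0,0,0,0,0,36],
  [0,0,0,0,0,0,36],
  [0,0,0,0,0,0,36],
  [0,0,0,0,0,0,36],
])

```text
t: 5.32
eef_pos: [453.0, -298.4, 86.2]
tcp_rot: [3.142, 0.0, 1.421]
ft_force: [0.1, -0.4, -0.9]
opening: 0.407
grip_force: 30.0
```

```bash
python3 - <<'E'
from h import *
delta([452.9,-298.7,180],81.45)
d=np.load("top0.npz");K,T=d["K"],d["T"]
a=np.radians(-8.55);u=np.array([np.cos(a),np.sin(a)]);n=np.array([-u[1],u[0]])
O=np.array([713.1,14.0])
for px in ((228,245.6),(218,301.5)):
    p=ray(K,T,*px,45);print(px,p.round(1),"counter",((p[:2]-O)@u).round(1),((p[:2]-O)@n).round(1))
E
```

```text
t 5.33 pos [ 452.98 -298.43   86.23] rpy deg [180.     0.    81.42] F [ 0.1 -0.4 -0.9] open 0.40725773066728893
turn z -0.03 tool shift [-2.800e-01 -4.000e-02 -9.377e+01]
(228, 245.6) [572.8  33.3  45. ] counter -141.6 -1.7
(218, 301.5) [470.4  46.6  45. ] counter -244.8 -3.8
```

Emit:
jog_arm([
  [0,0,0,0,0,-20,36],
  [0,0,0,0,0,-40,36],
  [0,0,0,0,0,-34,36],
  [0,0,0,0,0,0,36],
])

```text
t: 5.82
eef_pos: [453.5, -298.8, 182.4]
tcp_rot: [3.138, 0.002, 1.421]
ft_force: [0.4, 0.9, -0.5]
opening: 0.406
grip_force: 30.0
```

```bash
python3 - <<'E'
from h import *
a=np.radians(-8.55);u=np.array([np.cos(a),np.sin(a)]);n=np.array([-u[1],u[0]]);O=np.array([713.1,14.0])
def rect(nm,z):
    d=np.load(nm+"0.npz");K,T=d["K"],d["T"];g=cv2.cvtColor(d["color"],cv2.COLOR_RGB2GRAY)
    xs=np.arange(-260,-60,.5);ys=np.arange(-60,60,.5)
    Y,X=np.meshgrid(ys,xs);P=O+X[...,None]*u+Y[...,None]*n
    P=np.concatenate([P,np.full(X.shape+(1,),z),np.ones(X.shape+(1,))],-1)@T.T
    U=K[0,2]-K[0,0]*P[...,0]/P[...,2];V=K[1,2]+K[1,1]*P[...,1]/P[...,2]
    return xs,ys,cv2.remap(g,U.astype(np.float32),V.astype(np.float32),cv2.INTER_CUBIC)
outs=[]
for nm in("top","scene"):
    xs,ys,im=rect(nm,48);
    for lo,hi in((-220,-170),(-120,-70)):
        p=im[(xs>lo)&(xs<hi)].mean(0);gr=np.gradient(p)
        k=np.argsort(-abs(gr)); pk=[i for i in range(1,len(gr)-1) if abs(gr[i])>=abs(gr[i-1]) and abs(gr[i])>abs(gr[i+1]) and abs(gr[i])>3]
        print(nm,lo,[(ys[i],round(gr[i],1)) for i in pk])
    xs,ys,im=rect(nm,45);outs.append(im)
o=np.hstack([cv2.resize(cv2.flip(i,0),None,fx=1.5,fy=1.5) for i in outs]);print(o.shape);cv2.imwrite("pics/rect.png",o)
E
```

```text
top -220 [(np.float64(-39.5), np.float64(-14.6)), (np.float64(-35.5), np.float64(12.9)), (np.float64(-29.0), np.float64(9.0)), (np.float64(-22.5), np.float64(-7.5)), (np.float64(23.0), np.float64(9.1)), (np.float64(30.0), np.float64(-7.2)), (np.float64(34.5), np.float64(4.0))]
top -120 [(np.float64(-40.0), np.float64(-15.0)), (np.float64(-36.0), np.float64(10.5)), (np.float64(-29.5), np.float64(9.4)), (np.float64(-22.5), np.float64(-8.0)), (np.float64(22.0), np.float64(9.5)), (np.float64(29.5), np.float64(-8.1)), (np.float64(32.5), np.float64(3.4)), (np.float64(34.0), np.float64(3.6))]
scene -220 [(np.float64(-31.5), np.float64(-3.0)), (np.float64(-20.0), np.float64(-5.7)), (np.float64(24.5), np.float64(3.6)), (np.float64(32.0), np.float64(-5.9)), (np.float64(39.0), np.float64(-6.3))]
scene -120 [(np.float64(-27.5), np.float64(4.0)), (np.float64(-21.0), np.float64(-5.9)), (np.float64(24.5), np.float64(3.9)), (np.float64(31.5), np.float64(-6.2)), (np.float64(38.5), np.float64(-6.4)), (np.float64(58.0), np.float64(5.3))]
(600, 720)
```

View pics/rect.png

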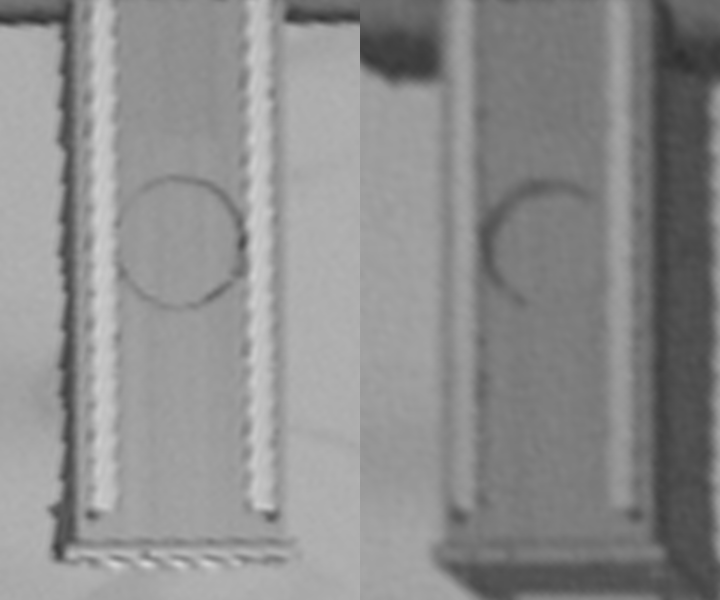

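Both views put the pocket at x' ≈ −141 and the plate at about −246. The channel centre reads y' ≈ 0 from the top camera and about +2 from the scene camera. I'll carry the disc to just above the channel and check its position relative to the rails.

Emit:
jog_arm([
  [0,0,0,21.6,1.4,0,36],
  [0,0,0,43.6,2.8,0,36],
  [0,0,0,43.6,2.8,0,36],
  [0,0,0,43.6,2.8,0,36],
  [0,0,0,43.6,2.8,0,36],
  [0,0,0,43.6,2.8,0,36],
  [0,0,0,43.6,2.8,0,36],
  [0,0,0,43.6,2.8,0,36],
  [0,0,0,21.8,1.6,0,36],
  [0,0,0,0,0,20,36],
])

```text
t: 7.08
eef_pos: [526.9, 45.5, 159.6]
tcp_rot: [3.141, -0.0, 1.424]
ft_force: [-0.7, 0.4, -0.9]
opening: 0.407
grip_force: 30.0
```

Emit:
jog_arm([
  [0,0,0,0,0,18,36],
  [0,0,0,0,0,6,36],
  [0,0,0,0,0,0,36],
  [0,0,0,0,0,0,36],
])

```text
t: 7.58
eef_pos: [527.2, 43.1, 136.6]
tcp_rot: [3.141, -0.0, 1.421]
ft_force: [0.4, 0.0, -0.9]
opening: 0.405
grip_force: 30.0
```

```bash
python3 - <<'E'
from h import *
delta([527.3,42.9,128.2],81.45)
o=[]
for n,(u0,v0) in (("scene",(200,220)),("top",(160,170))):
    c=env.read_camera(n);np.savez(n+"1.npz",W=cloud(c),color=c["color"],K=c["camera_matrix"],T=c["world_to_cam"])
    o.append(cv2.resize(c["color"][v0:v0+150,u0:u0+130,::-1],(390,450),interpolation=2))
cv2.imwrite("pics/hold.png",np.hstack(o))
E
```

```text
t 7.58 pos [527.23  43.06 136.55] rpy deg [179.97  -0.    81.44] F [ 0.4  0.  -0.9] open 0.4050007129879939
turn z -0.01 tool shift [-0.15  0.1   8.35]
```

View pics/hold.png

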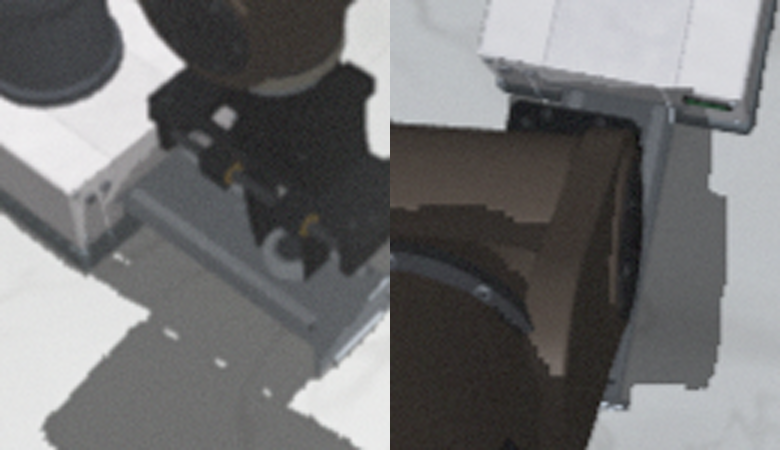

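The scene crop shows the held disc at about (290,262), close over the channel. I'll overlay the disc contour predicted from the known tool pose to calibrate the scene camera.

```bash
python3 - <<'E'
from h import *
d=np.load("scene1.npz");K,T,C=d["K"],d["T"],d["color"]
a=np.radians(-8.55);u=np.array([np.cos(a),np.sin(a)]);n=np.array([-u[1],u[0]]);O=np.array([713.1,14.0])
def proj(P):
    q=np.c_[P,np.ones(len(P))]@T.T;return np.c_[K[0,2]-K[0,0]*q[:,0]/q[:,2],K[1,2]+K[1,1]*q[:,1]/q[:,2]]
th=np.linspace(0,2*np.pi,100);S=10;u0,v0=270,275
im=cv2.resize(C[v0:v0+60,u0:u0+80,::-1],(800,600),interpolation=2)
im=cv2.convertScaleAbs(im,alpha=1.6)
def draw(P,col): cv2.polylines(im,[np.round((proj(P)-[u0,v0]+.5)*S).astype(int)],False,col,1)
c=np.array([527.2,43.1])
for z,col in((53.3,(0,255,0)),(63.3,(0,0,255))): draw(np.c_[c[0]+20*np.cos(th),c[1]+20*np.sin(th),np.full(100,z)],col)
for y in(24.5,-20): 
    P=O+np.array([-220,-100])[:,None]*u+y*n; draw(np.c_[P,[48,48]],(255,255,0))
cv2.imwrite("pics/ov.png",im)
E
```

```text
(no output)
```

View pics/ov.png

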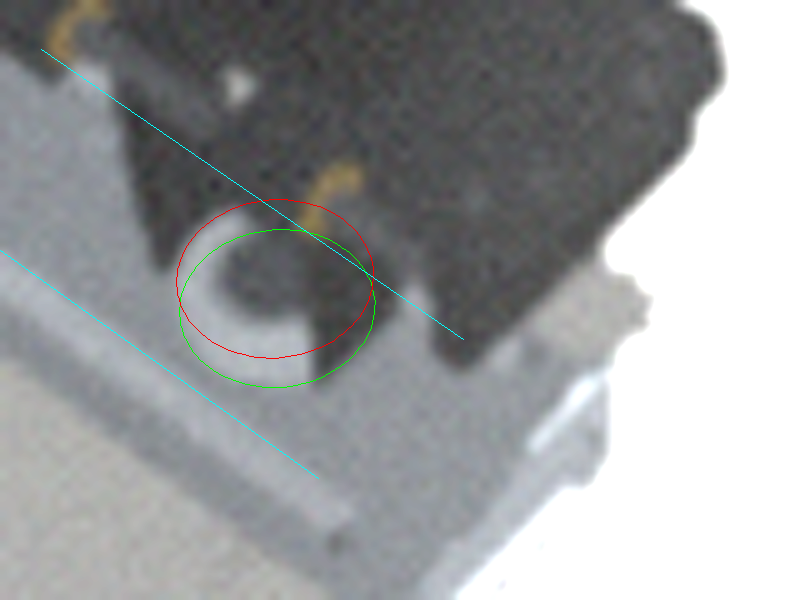

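The contour matches to within about 0.5 px, so the scene camera is good near the slide. That puts the channel centre at y' ≈ +2.2. I'll shift +1.1 mm across and lower.

Emit:
jog_arm([
  [0,0,0,1.1,0,2,36],
  [0,0,0,0,0,2,36],
  [0,0,0,0,0,1,36],
  [0,0,0,0,0,1,36],
  [0,0,0,0,0,0.7,36],
  [0,0,0,0,0,0.5,36],
  [0,0,0,0,0,0,36],
  [0,0,0,0,0,0,36],
])

```text
t: 8.68
eef_pos: [527.4, 44.0, 129.0]
tcp_rot: [3.142, 0.0, 1.422]
ft_force: [-0.2, -0.0, -1.5]
opening: 0.409
grip_force: 30.0
```

Emit:
jog_arm([
  [0,0,0,0,0,0.4,36],
  [0,0,0,0,0,0.3,36],
  [0,0,0,0,0,0,36],
  [0,0,0,0,0,0,36],
])

```text
t: 9.18
eef_pos: [527.4, 44.0, 128.3]
tcp_rot: [3.142, 0.0, 1.422]
ft_force: [-0.3, 0.6, -0.6]
opening: 0.409
grip_force: 30.0
```

Emit:
jog_arm([
  [0,0,0,0,0,0.2,41],
  [0,0,0,0,0,0,44],
  [0,0,0,0,0,0,47],
  [0,0,0,0,0,0,47],
  [0,0,0,0,0,0,47],
  [0,0,0,0,0,0,47],
])

```text
t: 9.93
eef_pos: [527.3, 44.0, 128.1]
tcp_rot: [3.142, 0.0, 1.421]
ft_force: [0.2, 0.5, -0.1]
opening: 0.491
grip_force: 0.0
```

```bash
python3 - <<'E'
from h import *
c=env.read_camera("scene");delta([572.8,33.3,128],81.45)
u0,v0=255,265
cv2.imwrite("pics/laid.png",cv2.convertScaleAbs(cv2.resize(c["color"][v0:v0+75,u0:u0+100,::-1],(800,600),interpolation=2),alpha=1.6))
E
```

```text
t 9.97 pos [527.33  44.   128.12] rpy deg [1.800e+02 1.000e-02 8.145e+01] F [ 0.5 -0.6 -0.1] open 0.49201078101718754
turn z -0.0 tool shift [-3.82 46.55  0.12]
```

View pics/laid.png

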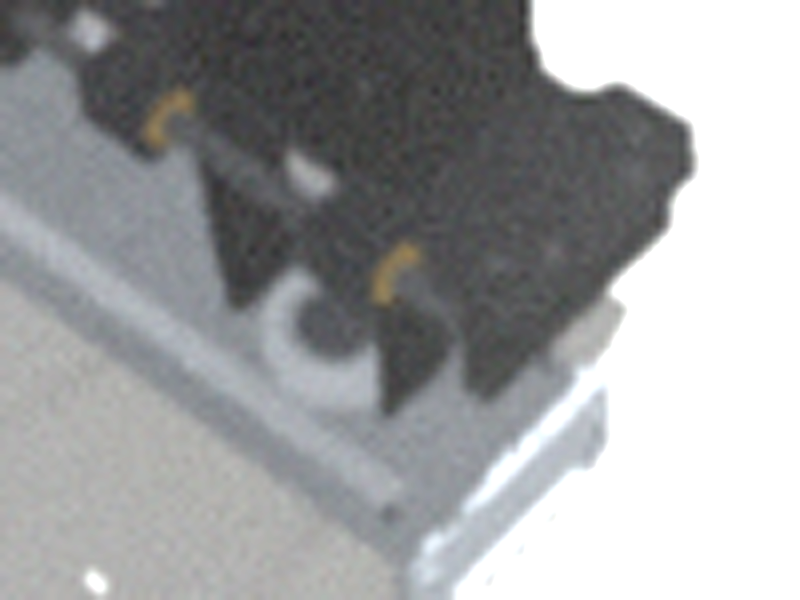

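The disc at (325,345) lies flat in the channel with both rails clear. Now I'll slide it forward lightly.

Emit:
jog_arm([
  [0,0,0,0,1.5,0,47],
  [0,0,0,0,2,0,47],
  [0,0,0,0,3,0,47],
  [0,0,0,0,4,0,47],
  [0,0,0,0,4,0,47],
  [0,0,0,0,4,0,47],
  [0,0,0,0,4,0,47],
  [0,0,0,0,4,0,47],
  [0,0,0,0,4,0,47],
  [0,0,0,0,4,0,47],
])

```text
t: 11.22
eef_pos: [561.7, 38.8, 128.1]
tcp_rot: [3.142, 0.0, 1.421]
ft_force: [-1.1, 0.2, 0.8]
opening: 0.496
grip_force: 0.3
```

Emit:
jog_arm([
  [0,0,0,0,3,0,47],
  [0,0,0,0,2,0,47],
  [0,0,0,0,1.5,0,47],
  [0,0,0,0,1,0,47],
  [0,0,0,0,1,0,47],
  [0,0,0,0,1,0,47],
  [0,0,0,0,1,0,47],
  [0,0,0,0,1,0,47],
  [0,0,0,0,0,0,47],
])

```text
t: 12.35
eef_pos: [573.0, 37.1, 128.1]
tcp_rot: [3.141, 0.0, 1.421]
ft_force: [-0.5, 0.8, -0.1]
opening: 0.497
grip_force: 0.0
```

```bash
python3 - <<'E'
from h import *
delta([572.8,33.3,128],81.45);print(env.nose_length)
E
```

```text
t 12.35 pos [572.99  37.14 128.11] rpy deg [179.98   0.    81.44] F [-0.5  0.8 -0.1] open 0.4973198511538149
turn z -0.01 tool shift [-3.83  0.38  0.11]
77.60000000000001
```

Emit:
jog_arm([
  [0,0,0,0,0.7,0,47],
  [0,0,0,0,0.7,0,47],
  [0,0,0,0,0.7,0,47],
  [0,0,0,0,0,0,47],
])

```text
t: 12.85
eef_pos: [574.9, 36.9, 128.1]
tcp_rot: [3.142, 0.0, 1.422]
ft_force: [-0.2, 0.3, 0.2]
opening: 0.497
grip_force: 0.0
```

Emit:
jog_arm([
  [0,0,0,0,0.7,0,47],
  [0,0,0,0,0.7,0,47],
  [0,0,0,0,0,0,47],
  [0,0,0,0,0,0,47],
])

```text
t: 13.35
eef_pos: [576.3, 36.6, 128.1]
tcp_rot: [3.141, 0.0, 1.422]
ft_force: [-0.1, -0.5, 0.2]
opening: 0.495
grip_force: 0.0
```

```bash
python3 - <<'E'
from h import *
c=env.read_camera("scene");delta([572.8,33.3,128],81.45)
u0,v0=230,250
cv2.imwrite("pics/pock.png",cv2.convertScaleAbs(cv2.resize(c["color"][v0:v0+75,u0:u0+100,::-1],(800,600),interpolation=2),alpha=1.6))
E
```

```text
t 13.4 pos [576.31  36.64 128.14] rpy deg [179.99   0.    81.45] F [ 0.7  0.2 -0.2] open 0.492781764662611
turn z -0.0 tool shift [-3.83 -2.98  0.14]
```

View pics/pock.png

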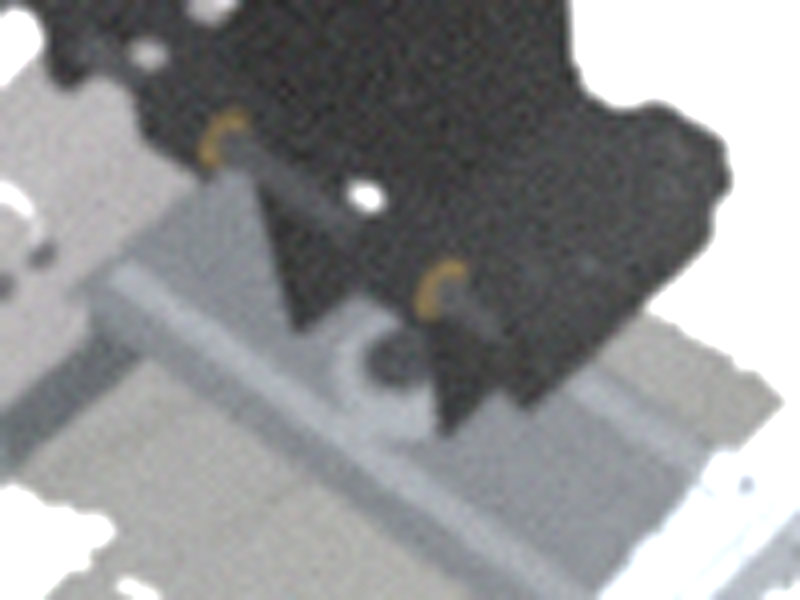

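The fingertips are at (300,330) and (440,435), with the disc at (395,365) between them. Whether it has dropped isn't clear from the picture, so I'll check the depth.

```bash
cat > dz.py <<'E'
from h import *
a=np.radians(-8.55);u=np.array([np.cos(a),np.sin(a)]);n=np.array([-u[1],u[0]]);O=np.array([713.1,14.0])+2.2*n
def dz(nm):
    c=env.read_camera(nm);W=cloud(c);P=W[...,:2]-O;x=P@u;y=P@n
    m=(x>-225)&(x<-75)&(abs(y)<19)&(W[...,2]<60)&(W[...,2]>35)
    for lo in range(-200,-80,10):
        k=m&(x>=lo)&(x<lo+10);print(nm,lo,k.sum(),np.percentile(W[...,2][k],[25,50,75]).round(1) if k.sum()>4 else "", np.median(y[k]).round(1) if k.any() else "")
E
python3 -c "
from dz import *
dz('scene')"
```

```text
scene -200 74 [44.  45.3 46.3] -1.5
scene -190 69 [44.1 45.  46. ] 0.6
scene -180 64 [43.7 45.  46.3] 3.7
scene -170 60 [44.7 46.5 52.1] 7.3
scene -160 43 [46.1 52.  54.1] 12.3
scene -150 44 [51.9 52.5 53.5] 9.1
scene -140 50 [49.6 51.3 52. ] 7.2
scene -130 42 [44.7 46.8 48.8] 9.0
scene -120 68 [44.7 45.8 51.8] 5.2
scene -110 21 [44.4 44.8 46. ] 12.7
scene -100 31 [44.1 45.2 46.1] 10.4
scene -90 41 [44.2 45.2 45.7] 8.2
```

The front of the disc has dipped while the rear is still high, so it hasn't quite reached the pocket. I'll push a little further.

Emit:
jog_arm([
  [0,0,0,0,0.6,0,47],
  [0,0,0,0,0.6,0,47],
  [0,0,0,0,0,0,47],
])

```text
t: 13.82
eef_pos: [577.5, 36.5, 128.1]
tcp_rot: [3.142, 0.0, 1.422]
ft_force: [-0.1, -0.1, 0.5]
opening: 0.492
grip_force: 0.0
```

```bash
python3 -c "
from dz import *
dz('scene')" | sed -n 4,8p
```

```text
scene -170 66 [44.2 45.7 48.6] 5.4
scene -160 32 [45.7 48.6 49.8] 12.0
scene -150 43 [47.5 49.3 50.3] 9.2
scene -140 52 [48.4 49.  50. ] 4.6
scene -130 46 [44.6 47.5 49. ] 6.8
```

Dropped: the disc's top reads 49 mm all across, so it is seated flat. Next I'll back off, raise, turn and retreat to in front of the plate.

Emit:
jog_arm([
  [0,0,0,0,-1.2,0,47],
  [0,0,0,0,0,0,48],
  [0,0,0,0,0,-8,48],
  [0,0,0,0,0,-22,48],
  [0,0,0,0,0,-30,48],
  [0,0,10,0,0,0,0],
  [0,0,10,0,0,0,0],
  [0,0,10,0,0,0,0],
  [0,0,10,0,0,0,0],
  [0,0,10,0,0,0,0],
])

```text
t: 15.12
eef_pos: [576.3, 36.7, 188.7]
tcp_rot: [3.141, -0.0, 0.543]
ft_force: [0.2, -0.6, 0.7]
opening: 0.039
grip_force: 0.0
```

Emit:
jog_arm([
  [0,0,10,0,0,0,0],
  [0,0,10,0,0,0,0],
  [0,0,10,0,0,0,0],
  [0,0,10,0,0,0,0],
  [0,0,0,-35,0,0,0],
  [0,0,0,-35,0,0,0],
  [0,0,0,-35,0,0,0],
  [0,0,0,-35,0,0,0],
  [0,0,0,0,0,0,0],
])

```text
t: 16.25
eef_pos: [436.3, 57.8, 188.8]
tcp_rot: [3.141, 0.0, -0.149]
ft_force: [-0.2, -0.9, 0.3]
opening: 0.007
grip_force: 0.0
```

```bash
python3 - <<'E'
from dz import *
s=env.state();P=s["eef_pos"][:2]-O;print("TCP x' y'",P@u,P@n)
delta([*(O-282*u),106],-8.55)
dz('scene')
c=env.read_camera("scene");u0,v0=220,240
cv2.imwrite("pics/seat.png",cv2.resize(c["color"][v0:v0+120,u0:u0+160,::-1],(800,600),interpolation=2))
E
```

```text
TCP x' y' -280.2717818374449 -0.06555638684385201
t 16.25 pos [436.26  57.78 188.79] rpy deg [ 1.7999e+02  2.0000e-02 -8.5200e+00] F [-0.2 -0.9  0.3] open 0.006783097264149472
turn z 0.03 tool shift [-1.730e+00 -7.000e-02  8.279e+01]
scene -200 18 [44.2 45.2 46.5] 14.6
scene -190 19 [44.5 45.3 46.7] 14.8
scene -180 21 [44.9 45.4 46.3] 15.6
scene -170 20 [44.2 45.6 46.8] 12.7
scene -160 35 [45.1 48.4 49.8] 11.4
scene -150 43 [48.5 49.9 50.8] 8.8
scene -140 59 [48.3 49.4 50.2] 1.2
scene -130 56 [45.2 47.3 49.2] 1.9
scene -120 66 [44.2 45.  45.9] 2.3
scene -110 68 [44.2 45.3 46.4] -0.7
scene -100 61 [44.2 45.3 46.4] 0.0
scene -90 60 [43.6 45.3 46.3] 0.5
```

View pics/seat.png

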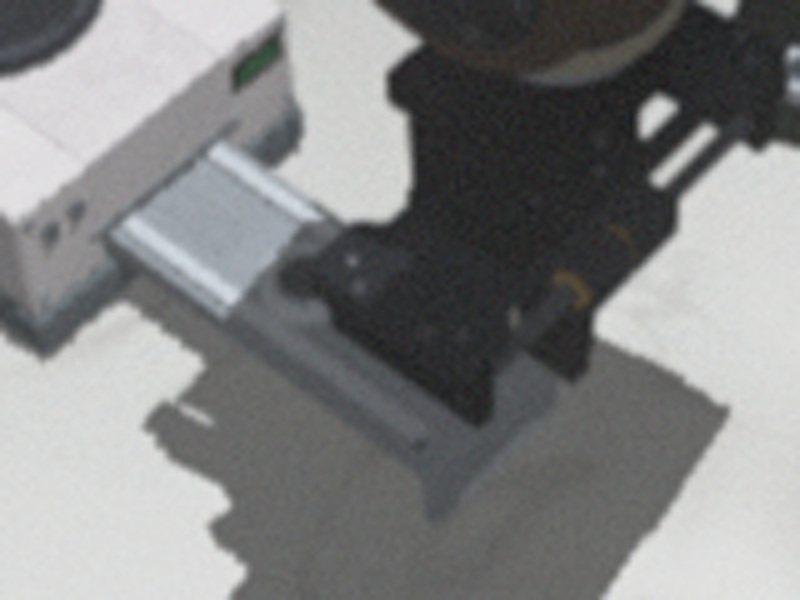

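The disc at crop (295,270) is down in the pocket, level at about 49 mm, and the arm is clear of it. Now I'll lower in front of the plate and push.

Emit:
jog_arm([
  [0,0,0,0,0,30,0],
  [0,0,0,0,0,30,0],
  [0,0,0,0,0,15,0],
  [0,0,0,0,0,7.5,0],
  [0,0,0,8,0,0,0],
  [0,0,0,5,0,0,0],
  [0,0,0,4,0,0,0],
  [0,0,0,3,0,0,0],
  [0,0,0,3,0,0,0],
  [0,0,0,3,0,0,0],
])

```text
t: 17.6
eef_pos: [460.3, 54.0, 105.6]
tcp_rot: [3.141, 0.008, -0.149]
ft_force: [-16.3, 3.0, 13.6]
opening: 0.003
grip_force: 8.2
```

Emit:
jog_arm([
  [0,0,0,3,0,0,0],
  [0,0,0,3,0,0,0],
])

```text
t: 17.85
eef_pos: [466.1, 53.1, 105.6]
tcp_rot: [3.141, 0.008, -0.149]
ft_force: [-16.4, 2.0, 13.1]
opening: 0.003
grip_force: 8.2
```

Emit:
jog_arm([
  [0,0,0,4,0,-1.5,0],
  [0,0,0,5,0,0,0],
  [0,0,0,6,0,0,0],
  [0,0,0,6,0,0,0],
])

```text
t: 18.35
eef_pos: [486.0, 50.0, 106.0]
tcp_rot: [3.14, 0.012, -0.149]
ft_force: [-16.2, 2.0, -2.3]
opening: 0.001
grip_force: 8.5
```

```bash
python3 - <<'E'
from dz import *
s=env.state();P=s["eef_pos"][:2]-O;print("TCP x' y'",P@u,P@n,s["ft_force"],s["moment"])
E
```

```text
TCP x' y' -229.91307012587114 -0.32124102870551496 [-16.19890147   2.0257111   -2.28867554] [0.55540067 3.06961908 0.03061826]
```

Emit:
jog_arm([
  [0,0,0,8,0,0,0],
  [0,0,0,10,0,0,0],
  [0,0,0,10,0,0,0],
  [0,0,0,10,0,0,0],
  [0,0,0,10,0,0,0],
  [0,0,0,10,0,0,0],
  [0,0,0,10,0,0,0],
  [0,0,0,10,0,0,0],
  [0,0,0,10,0,0,0],
  [0,0,0,8,0,0,0],
])

```text
t: 19.6
eef_pos: [581.4, 35.4, 105.9]
tcp_rot: [3.14, 0.011, -0.149]
ft_force: [-17.5, -1.8, 2.6]
opening: 0.007
grip_force: 8.6
```

Emit:
jog_arm([
  [0,0,0,3,0,0,0],
  [0,0,0,2,0,0,0],
  [0,0,0,1,0,0,0],
])

```text
t: 19.98
eef_pos: [587.4, 34.5, 105.9]
tcp_rot: [3.14, 0.011, -0.149]
ft_force: [-16.5, -1.9, 1.3]
opening: 0.007
grip_force: 8.1
```

```bash
python3 - <<'E'
from dz import *
s=env.state();P=s["eef_pos"][:2]-O;print("TCP x' y'",P@u,P@n,s["ft_force"],s["tcp_rot"])
E
```

```text
TCP x' y' -127.38438829855305 -0.6213267479450444 [-16.50402772  -1.86986739   1.3137648 ] [ 3.14018268  0.01084722 -0.14906115]
```

Still about 11 mm to go. I'll use small steps and watch for the stop.

Emit:
jog_arm([
  [0,0,0,2,0,0,0],
  [0,0,0,2,0,0,0],
  [0,0,0,1,0,0,0],
  [0,0,0,1,0,0,0],
  [0,0,0,0.7,0,0,0],
])

```text
t: 20.6
eef_pos: [594.0, 33.5, 106.0]
tcp_rot: [3.14, 0.011, -0.149]
ft_force: [-16.3, -1.4, 1.8]
opening: 0.004
grip_force: 8.1
```

Emit:
jog_arm([
  [0,0,0,0.7,0,0,0],
  [0,0,0,0.7,0,0,0],
])

```text
t: 20.85
eef_pos: [595.3, 33.3, 106.0]
tcp_rot: [3.14, 0.011, -0.149]
ft_force: [-17.2, -1.5, 2.1]
opening: 0.008
grip_force: 8.1
```

Emit:
jog_arm([
  [0,0,0,0.7,0,0,0],
  [0,0,0,0.7,0,0,0],
])

```text
t: 21.1
eef_pos: [596.7, 33.1, 106.0]
tcp_rot: [3.14, 0.011, -0.149]
ft_force: [-16.9, -1.8, 1.1]
opening: 0.006
grip_force: 8.1
```

Emit:
jog_arm([
  [0,0,0,0.6,0,0,0],
  [0,0,0,0.6,0,0,0],
])

```text
t: 21.35
eef_pos: [597.9, 32.9, 105.9]
tcp_rot: [3.14, 0.011, -0.149]
ft_force: [-16.7, -2.3, 2.4]
opening: 0.008
grip_force: 8.0
```

Emit:
jog_arm([
  [0,0,0,0.6,0,0,0],
  [0,0,0,0.6,0,0,0],
])

```text
t: 21.6
eef_pos: [598.3, 32.8, 105.9]
tcp_rot: [3.14, 0.013, -0.149]
ft_force: [-24.6, -1.0, 7.6]
opening: 0.001
grip_force: 11.2
```

Emit:
jog_arm([
  [0,0,0,0.5,0,0,0],
  [0,0,0,0.5,0,0,0],
])

```text
t: 21.85
eef_pos: [598.4, 32.8, 105.9]
tcp_rot: [3.14, 0.015, -0.149]
ft_force: [-26.5, 0.2, 9.9]
opening: 0.005
grip_force: 13.3
```

The hard stop is reached: force rises with no motion, at x' ≈ −116 as predicted. I'll back away and verify.

Emit:
jog_arm([
  [0,0,0,-2,0,0,0],
  [0,0,0,-8,0,0,0],
  [0,0,0,-20,0,0,0],
  [0,0,0,-40,0,0,0],
  [0,0,0,-40,0,-10,0],
  [0,0,0,-20,0,-30,0],
  [0,0,0,0,0,-30,0],
  [0,0,0,0,0,0,0],
  [0,0,0,0,0,0,0],
])

```text
t: 22.98
eef_pos: [475.3, 51.9, 176.8]
tcp_rot: [3.142, -0.0, -0.149]
ft_force: [0.3, 0.2, -0.8]
opening: 0.002
grip_force: 0.0
```

```bash
python3 - <<'E'
from h import *
s=env.state();print(s["t"],s["eef_pos"],s["ft_force"])
o=[]
for n,(u0,v0) in (("scene",(160,180)),("top",(160,120))):
    c=env.read_camera(n);o.append(cv2.resize(c["color"][v0:v0+180,u0:u0+120,::-1],(360,540),interpolation=2))
cv2.imwrite("pics/end.png",np.hstack(o))
E
```

```text
22.975 [475.31494953  51.85284814 176.83699754] [ 0.31101658  0.16817894 -0.78755467]
```

View pics/end.png

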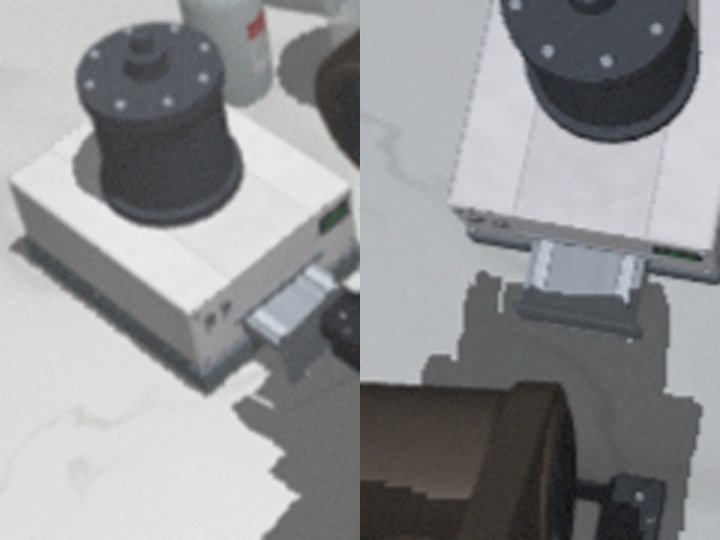

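The slide is in, with the plate at about (580,310) in the right crop, roughly 46 mm from the housing as it should be when home. The disc is inside and the robot is clear.

```bash
python3 -c "
from cell import env
print(env.job_done())"
```

```text
the job is handed in; nothing more can be done
None
```

The middle disc dropped flat into the pocket, the slide was pushed to its hard stop and released, and the job is handed in after about 23 s of the 72 s allowed; no verdict was shown.

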